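# Block a plaster mould tight in its transport crate

### The job

The plaster casting mould sits loose in its plywood crate: block it in so that it cannot shift. Push the mould over into a corner, fit the long wooden bar in the gap beside it, fully home on the crate floor, and press the wooden wedge, thin end down, firmly into the gap at the mould's end until it stays jammed and holds the mould hard up against the opposite end wall; then let go. Use moderate force so as not to chip the plaster, and leave the jar and the two pots where they stand.

Things in the scene. Friction and masses are not known exactly. Their poses are not given: they have to be found in the camera images.
- crate: Open plywood crate, fixed to the bench. Origin: centre of its underside, on the bench; x axis along its 174 mm inner length, y across its 151 mm inner width, z up. Inner floor 24 mm above the bench, inside 70 mm deep, walls 12 mm thick, level rims 94 mm above the bench; outside 198 x 195 mm with corner battens. It may stand turned.
- mould: Off-white plaster block 130 (x) x 110 (y) x 65 mm high, about 0.75 kg, loose on the crate floor, turned a few degrees at most from the crate's axes. Origin: centre of its underside. Central round hollow in its top, 78 mm wide, 48 mm deep: shut fingers in it can drag the mould (3 to 6 N). Pushed into any corner of the crate it leaves a 41 mm gap along a long side and 44 mm at one end.
- bar: Planed softwood bar 170 (x) x 38 (y) x 70 mm high, 0.22 kg, standing on the bench on its long narrow side. Origin: centre of its underside; z up. Its lowest 4 mm are 3 mm narrower on each long side and 4 mm shorter at each end, as a lead-in. It fits only lengthwise in the crate, beside the mould.
- wedge: Softwood wedge 78 mm high, 0.1 kg, standing on its thin end. Origin: centre of the foot; z up. 60 mm wide (y, parallel faces). The -x face is upright at x = -17 mm; the +x face slopes from x = +17 mm at the foot to +31 mm at the head. In the 44 mm gap it jams with its foot 8 to 18 mm above the crate floor, and stays jammed by friction after a press of 15 N or more.
- glaze_jar: Bystander: white plastic glaze jar 86 mm diameter, 105 mm high, origin under its centre.
- pot: Bystander: closed ochre egg-shaped pot 100 mm diameter, 88 mm high, origin under its centre.
- bisque_pot: Bystander: closed pale egg-shaped pot 84 mm diameter, 78 mm high, origin under its centre.
Things that resemble listed ones, but are neither listed nor needed, are in the scene too. What is shaped like the bar but purple or turquoise is not meant.

How it is judged:
At the end, for the whole second after the job is handed in: Mould flat on the crate floor, square within 0.04 rad, within 2.5 mm of an end wall; bar upright in the crate, underside within 4 mm of its floor; wedge upright in the end gap, foot 2 to 28 mm above the floor, jammed with over 6 N against mould and crate; all at rest (z of mould in the frame of crate below 0.027 m and angle between mould's own z axis and vertical below 0.03 rad and angle between the x axis of mould and the x axis of crate, either way round below 0.04 rad and (x of mould in the frame of crate above 0.0195 m or x of mould in the frame of crate below -0.0195 m) and z of bar in the frame of crate below 0.028 m and angle between bar's own z axis and vertical below 0.06 rad and horizontal distance between bar and crate below 0.065 m and horizontal distance between wedge and crate below 0.085 m and angle between wedge's own z axis and vertical below 0.15 rad and z of wedge in the frame of crate between 0.026 and 0.052 m and contact force between wedge and mould above 6 N and contact force between wedge and crate above 6 N and linear speed of each of mould, bar, wedge below 0.01 m/s); the robot touches nothing.
It fails at once if the jar or a pot is shifted by more than 30 mm (distance of any of glaze_jar, pot, bisque_pot from where it was at the start of the episode above 0.03 m).
It fails at once if the plaster is pressed with more than 70 N by the fingers or 90 N by the wedge (contact force between the fingers and mould above 70 N or contact force between wedge and mould above 90 N).
It fails at once if the mould is tipped by more than 0.3 rad (angle between mould's own z axis and vertical above 0.3 rad).
It also fails if it takes over 72 s, if anything falls off the work surface, if the arm or the gripper's body presses on something with over 40 N, if the wrist force passes 120 N, or if a joint passes its speed limit or range.

### The arm

A 7-joint arm with a two-finger parallel gripper is mounted at the origin on the work surface. World frame = base frame: x ahead of the robot, y to its left, z up, the work surface at z = 0. Lengths are in m, angles in rad, forces in N, time in s.
With the tool pointing down it reaches from about 0.425 to 0.875 m from the base axis. Payload 4.7 kg.
Tool frame: the origin (TCP) lies where the fingers leave the gripper's body, on its centre line; the fingertips stand 70 mm ahead of it and the grasp point (between the pads) lies 51 mm ahead of it; z points along the fingers, y is the line along which they close (so a half turn about z gives the same grasp; the last joint's range is limited). The gripper opens to 87 mm and grips with 3 to 60 N. Pads are 19 mm wide; open, the fingers measure 117 mm over their backs; the gripper's body (75 mm by 190 mm) begins 51 mm behind the grasp point.
Start: joints at [1.358, 0.321, -0.07, 1.45, 0.023, 1.371, -0.057], TCP at [0.146, -0.633, 0.292] pointing down, gripper open.
Joint ranges: [-2.86, 2.86], [-0.3, 2.09], [-1.38, 1.24], [0.06, 2.45], [-1.56, 4.7], [0.09, 2.05], [-2.69, 2.69]. Speed limits (rad/s): [2.57, 2.57, 3.14, 3.14, 3.14, 3.14, 3.14].

### API

Orientations are given as a rotation vector (axis times angle).
In Python, from bench import ctrl gives the robot as it stands.
- The arm moves only by the tool play_rows, never from a script. Its argument "increments" is a list that holds one entry, the list of rows, each a list of 7 numbers: the shift along the tool's x, y, z as a fraction of full scale, then the turn, a rotation vector about the tool's x, y, z as a fraction of full scale, then the gripper command: -1 is shut, 1 is fully open, values between are in proportion. A call has 1 to 8 rows; each row is the pose to reach, as a shift and turn from the pose commanded when the call began, along the tool's axes at that moment; what a row does not reach only later rows make up. Full scale, the value 1, is 0.1 m for a shift and 90 degrees for a turn. A row lasts 1/10 s, in which the tool goes at most 50 mm and 8.59 degrees, less where a joint would pass 70% of its speed; a pose out of reach is approached as far as the arm can. A call with a number of a shift or a turn outside -1 to 1 is refused whole. A call with a gripper value outside its range is refused whole. The fingers move at their own pace and stop on an object; "squeeze" is the grip in N (left out, the last holds). Time passes only in rows, so rows that repeat a pose let the fingers close. It gives the time, the measured TCP pose, the force, the opening and the grip force at its end, in the units of the state.
- ctrl.get_state(): the state, without advancing time (a new reading comes with each control period).
- ctrl.get_image(name): name is "scene" or "side" or "wrist"; returns the picture (384x512x3 uint8, red, green, blue); there is no depth.
- ctrl.get_calibration(name): a dict with "vertical_fov" (degrees; the focal length in pixels is half the picture's height over the tangent of half this angle, whatever the lens; pixels are square), "cx", "cy" (the principal point, pixels), "R" (3x3) and "t" (3): a world point X has camera coordinates R X + t; the wrist camera has in their place "T_tool_cam" (4x4, takes a point from camera to tool coordinates, whose origin is the TCP and whose axes are the flange's). Camera axes: x right, y down, z forward; pixel columns grow to the right and rows downward; lengths in m; the calibration is good to about 2 mm. A picture is of the moment at which its call begins: read the wrist's pose just before it. get_calibration takes no time and is no camera call.
- ctrl.close_job(): hands the job in; it is judged then, once.
The state is a dict: "time": time; "joint_positions": joint angles; "qd": joint speeds; "joint_torque": joint torques, N m; "position": TCP position; "tool_rot": TCP orientation; "ft_force": force on the tool from outside, world axes, zero at the start; "torque": the same for the moment, N m; "grip_width": opening from 0.0 (shut) to 1.0 (fully open); "grip_force": force on a finger pad.
Only numpy, scipy, OpenCV 4.12 (cv2) and the standard library are available. Lean on these libraries where they do the work, as an engineer would, in place of code of your own. Each camera call takes 0.05 s, during which the arm holds its last target. There are 200 camera calls.

## Working session

There is one attempt and no reset: what is moved stays moved. The work goes in short steps, Python scripts to look and compute and a tool call to move; the robot and the scene stay as the last step left them, time stands still between calls to the robot, and variables do not carry over. Pictures are saved under pics/ and viewed, at most 10 in all, crops included, and the job is handed in when it is done.

Besides the shell and the picture viewer there is one more tool, called as a command line: name --argument value ..., lists and objects as JSON in quotes. play_rows: Moves the arm, as the interface text tells. Shift numbers are shares of 0.1 m and turn numbers shares of 90 degrees, none past 1 either way. Its arguments: {"type":"object","properties":{"increments":{"type":"array"},"squeeze":{"type":"number"}},"required":["increments"]}

```bash
mkdir -p pics; ls; python3 - <<'E'
from bench import ctrl
import cv2,numpy as np
np.set_printoptions(precision=4,suppress=True)
s=ctrl.get_state();print(s['time'],s['position'],s['tool_rot'],s['ft_force'],s['grip_width'])
for n in ("scene","side","wrist"):
    im=ctrl.get_image(n);cv2.imwrite(f"pics/{n}0.png",im[:,:,::-1]);print(n,ctrl.get_calibration(n))
a=[cv2.imread(f"pics/{n}0.png") for n in ("scene","side")]
cv2.imwrite("pics/a.png",cv2.resize(np.vstack(a),None,fx=.78,fy=.78))
E
```

```text
pics
0.0 [ 0.146  -0.633   0.2912] [-3.1196 -0.3552  0.0005] [-0.6855 -0.6118 -0.5345] 1.0002804184155407
scene {'vertical_fov': 55.10904712186181, 'cx': 251.32399410910318, 'cy': 191.2402601134653, 'R': array([[-0.1159,  0.9931,  0.0167],
       [ 0.7884,  0.1022, -0.6067],
       [-0.6042, -0.0571, -0.7948]]), 't': array([ 0.0979, -0.3699,  1.2774])}
side {'vertical_fov': 52.97799231077761, 'cx': 244.6614094242316, 'cy': 195.4690605171607, 'R': array([[-0.9544, -0.2979,  0.0186],
       [-0.166 ,  0.4781, -0.8625],
       [ 0.2481, -0.8262, -0.5058]]), 't': array([0.4999, 0.1535, 1.0994])}
wrist {'vertical_fov': 66.97576484297957, 'cx': 260.7584588102777, 'cy': 195.43817440972418, 'T_tool_cam': array([[ 0.001 , -0.9691, -0.2467,  0.066 ],
       [ 1.    ,  0.0005,  0.0018, -0.0003],
       [-0.0016, -0.2467,  0.9691, -0.0921],
       [ 0.    ,  0.    ,  0.    ,  1.    ]])}
```

View pics/scene0.png

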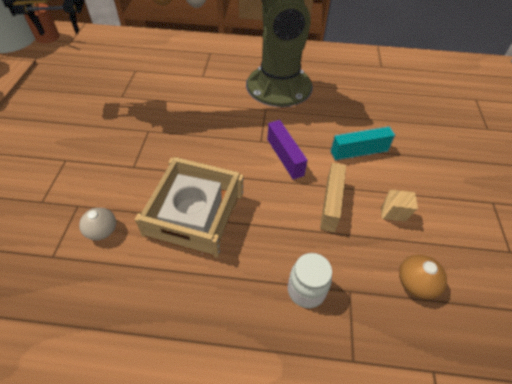

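View pics/side0.png

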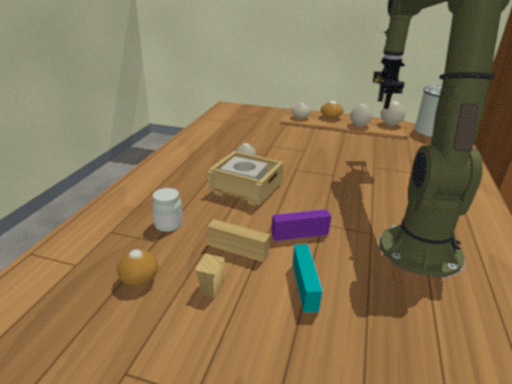

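The scene view shows the crate around (190,203), the bar at (334,197), the wedge at (400,206), the jar at (310,280), the ochre pot at (424,278) and the bisque pot at (97,224). The purple and turquoise bars are decoys.

```bash
cat > h.py <<'E'
from bench import ctrl
import cv2,numpy as np
from scipy.spatial.transform import Rotation as Ro
np.set_printoptions(precision=4,suppress=True)
def cam(n,st=None):
    c=ctrl.get_calibration(n); f=192/np.tan(np.radians(c['vertical_fov']/2))
    if n=="wrist":
        Rt=Ro.from_rotvec(st['tool_rot']).as_matrix();T=c['T_tool_cam']
        Rc=Rt@T[:3,:3];o=Rt@T[:3,3]+np.array(st['position'])
    else: Rc=c['R'].T;o=-Rc@c['t']
    return f,c['cx'],c['cy'],Rc,o
def ray(px,z,C):
    f,cx,cy,Rc,o=C;px=np.atleast_2d(np.asarray(px,float))
    d=np.c_[(px[:,0]-cx)/f,(px[:,1]-cy)/f,np.ones(len(px))]@Rc.T
    return o+d*((z-o[2])/d[:,2])[:,None]
def proj(X,C):
    f,cx,cy,Rc,o=C;p=(np.atleast_2d(X)-o)@Rc
    return np.c_[f*p[:,0]/p[:,2]+cx,f*p[:,1]/p[:,2]+cy]
def snap(n,name):
    st=ctrl.get_state();im=ctrl.get_image(n)[:,:,::-1].copy();cv2.imwrite(f"pics/{name}.png",im)
    return im,cam(n,st),st
def go(target,yaw=None):
    """tool-unit shift to TCP target; turn about tool z to bring tool y to world yaw (mod pi)"""
    s=ctrl.get_state();R=Ro.from_rotvec(s['tool_rot']).as_matrix()
    sh=R.T@(np.array(target)-s['position'])/.1
    out=dict(shift=sh)
    out['ytool_deg']=np.degrees(np.arctan2(R[1,1],R[0,1]))
    if yaw is not None:
        d=-(yaw-out['ytool_deg']); d=(d+90)%180-90; out['turnz']=d/90
    return out
E
python3 - <<'E'
from h import *
C=cam("scene")
def p(l,px,z):print(l,ray(px,z,C)[:,:2].tolist())
print(C[4])
p("crate rim outer corners L-top,R-top,R-bot,L-bot",[(175,159),(243,174),(217,238),(140,215)],.094)
p("bar top",[(331,165),(346,166),(340,213),(324,212)],.07)
p("wedge top",[(390,191),(415,193),(416,207),(390,207)],.078)
p("jar top",[(311,269)],.105);p("pot",[(424,278)],.044);p("bisque",[(97,224)],.039)
S=cam("side")
print(ray([(240,157)],.089,S),ray([(238,230)],.07,S),ray([(210,262)],.078,S))
im=cv2.imread("pics/scene0.png")
cv2.imwrite("pics/crop0.png",cv2.resize(im[130:310,60:460],None,fx=2,fy=2,interpolation=cv2.INTER_CUBIC))
print(ctrl.get_state()['joint_positions'])
E
```

```text
[1.0747 0.0135 0.7892]
crate rim outer corners L-top,R-top,R-bot,L-bot [[0.4690222720032071, -0.24032629993094506], [0.4958321122592, -0.06298915996133016], [0.6822010783922844, -0.0953407802525532], [0.6453671119989861, -0.2772872620600755]]
bar top [[0.41556246542375386, 0.15835192678800195], [0.4139330397249614, 0.1973100873709751], [0.5653449505259491, 0.1772933717464179], [0.567300486377867, 0.13962304936381045]]
wedge top [[0.4896271832688376, 0.2996523662627848], [0.48799586136984074, 0.36009157795056523], [0.5305683970702361, 0.3560364565893638], [0.5385098325164345, 0.294266744595995]]
jar top [[0.7354365397522317, 0.10684755991657177]]
pot [[0.6959668282676762, 0.3604855464732649]]
bisque [[0.649263220904339, -0.39367246573169085]]
[[ 0.6181 -0.2394  0.089 ]] [[0.4906 0.1713 0.07  ]] [[0.5095 0.3273 0.078 ]]
[ 1.3581  0.3217 -0.0701  1.4514  0.0226  1.3708 -0.0569]
```

View pics/crop0.png

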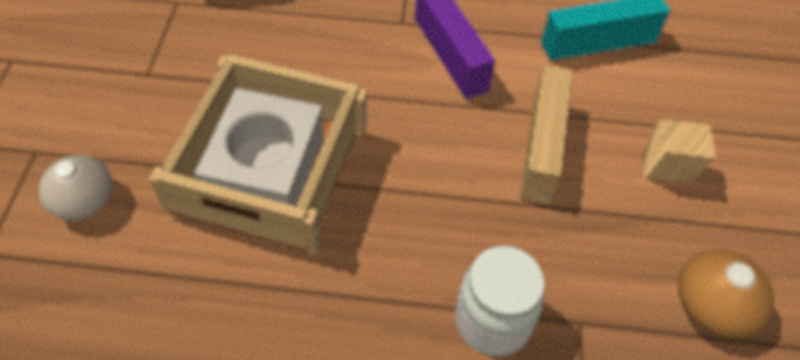

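The crop confirms it: the crate (crop 260,150) has the mould loose inside, and bar and wedge stand as expected. The crate centre is near (0.573,-0.169). I'll go above it for a wrist look.

play_rows --increments '[[[0.45, -0.3, 0, 0, 0, 0, 1], [0.87, -0.6, 0, 0, 0, 0, -1], [0.87, -0.6, 0, 0, 0, 0, -1]]]'

```text
time: 0.45
position: [0.2241, -0.5503, 0.2922]
tool_rot: [-3.117, -0.371, -0.006]
ft_force: [-0.1, 0.4, 0.3]
grip_width: 0.892
grip_force: 0.0
```

play_rows --increments '[[[0.45, -0.3, 0, 0, 0, 0, -1], [0.87, -0.6, 0, 0, 0, 0, -1]]]'

```text
time: 0.65
position: [0.2847, -0.4812, 0.2919]
tool_rot: [-3.122, -0.351, 0.001]
ft_force: [1.2, -0.0, 0.3]
grip_width: 0.72
grip_force: 0.0
```

play_rows --increments '[[[0.45, -0.3, 0, 0, 0, 0, -1], [0.87, -0.6, 0, 0, 0, 0, -1]]]'

```text
time: 0.85
position: [0.3533, -0.4064, 0.2922]
tool_rot: [3.121, 0.355, -0.0]
ft_force: [0.4, -0.4, 0.1]
grip_width: 0.54
grip_force: 0.0
```

play_rows --increments '[[[0.45, -0.3, 0, 0, 0, 0, -1], [0.87, -0.6, 0, 0, 0, 0, -1]]]'

```text
time: 1.05
position: [0.4208, -0.3327, 0.2923]
tool_rot: [3.121, 0.355, -0.0]
ft_force: [1.0, -0.4, 0.2]
grip_width: 0.357
grip_force: 0.0
```

play_rows --increments '[[[0.45, -0.3, 0, 0, 0, 0, -1], [0.87, -0.6, 0, 0, 0, 0, -1]]]'

```text
time: 1.25
position: [0.4883, -0.259, 0.2923]
tool_rot: [3.121, 0.355, 0.0]
ft_force: [1.2, -1.1, 0.0]
grip_width: 0.17
grip_force: 0.0
```

play_rows --increments '[[[0.45, -0.3, 0, 0, 0, 0, -1], [0.87, -0.6, 0, 0, 0, 0, -1], [0.87, -0.6, 0, 0, 0, 0, -1], [0.87, -0.6, 0, 0, 0, 0, -1]]]'

```text
time: 1.65
position: [0.5595, -0.1803, 0.2918]
tool_rot: [-3.12, -0.362, 0.001]
ft_force: [-0.6, -1.4, 0.1]
grip_width: 0.001
grip_force: 0.0
```

```bash
python3 - <<'E'
from h import *
im,C,s=snap("wrist","w1");print(s['time'],s['position'],s['joint_positions'],s['grip_width'],go((.573,-.169,.29)))
cv2.imwrite("pics/w1b.png",cv2.resize(im,(768,576),interpolation=cv2.INTER_CUBIC))
E
```

```text
1.65 [ 0.5595 -0.1803  0.2918] [ 0.6986  0.2249 -0.5023  1.5974  0.1096  1.3482 -1.1569] 0.001143041626887867 {'shift': array([ 0.1725, -0.0996,  0.0172]), 'ytool_deg': np.float64(-76.96546063322512)}
```

View pics/w1b.png

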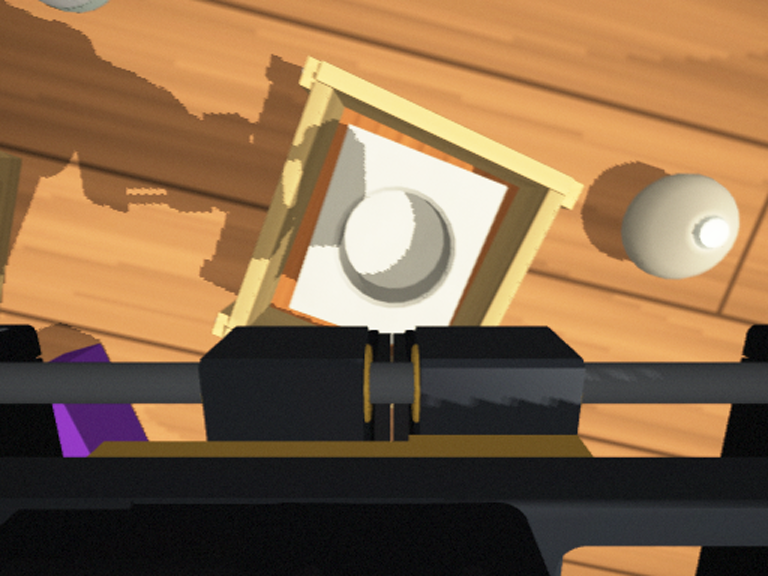

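Wrist view (×1.5 pixels): the far rim runs from (320,62) to (580,190). The mould's top corners are (345,122), (515,185) and about (290,308), with its hollow at (397,247). The near wall is hidden by the gripper.

```bash
python3 - <<'E'
from h import *
st=ctrl.get_state();C=cam("wrist",st)
im=cv2.imread("pics/w1.png")
hsv=cv2.cvtColor(im,cv2.COLOR_BGR2HSV)
q=lambda l,z:ray(np.array(l)/1.5,z,C)[:,:2]
rim=q([(320,60),(582,187),(328,92),(562,195),(222,330),(240,325)],.094);print("rim outFL,outFR,inFL,inFR,outNL, inNL\n",rim)
m=q([(345,122),(515,185),(290,308),(397,247)],.089);print("mould\n",m)
d=lambda a,b:(np.linalg.norm(b-a),np.degrees(np.arctan2(*(b-a)[::-1])))
print("out far",d(rim[0],rim[1]),"in far",d(rim[2],rim[3]),"left out",d(rim[0],rim[4]))
print("mould far",d(m[0],m[1]),"left",d(m[0],m[2]))
# mould right edge & far edge line fits
g=((hsv[:,:,1]<40)&(hsv[:,:,2]>90)).astype(np.uint8);g[:70]=0;g[215:]=0;g[:,:180]=0;g[:,360:]=0
cs,_=cv2.findContours(g,0,2);c=max(cs,key=cv2.contourArea);print(cv2.approxPolyDP(c,4,True)[:,0].tolist())
W=ray(c[:,0],.089,C)[:,:2];print(W.min(0),W.max(0))
E
```

```text
rim outFL,outFR,inFL,inFR,outNL, inNL
 [[ 0.6826 -0.1099]
 [ 0.6476 -0.2889]
 [ 0.6661 -0.118 ]
 [ 0.6399 -0.2779]
 [ 0.4978 -0.0751]
 [ 0.5043 -0.0868]]
mould
 [[ 0.652  -0.131 ]
 [ 0.6393 -0.2477]
 [ 0.5228 -0.118 ]
 [ 0.5819 -0.1815]]
out far (np.float64(0.18244299625878413), np.float64(-101.02929189374062)) in far (np.float64(0.16209062967998755), np.float64(-99.3074348396711)) left out (np.float64(0.18799291235436016), np.float64(169.3328520717119))
mould far (np.float64(0.11734917713263322), np.float64(-96.23149328398597)) left (np.float64(0.12993900873629474), np.float64(174.23530043775864))
[[233, 84], [194, 205], [220, 214], [298, 214], [337, 125]]
[ 0.5197 -0.242 ] [ 0.651  -0.1178]
```

play_rows --increments '[[[-0.45, 0, -0.2, 0, 0, 0, -1], [-0.9, 0, -0.5, 0, 0, 0, -1], [-0.9, 0, -0.5, 0, 0, 0, -1], [-0.9, 0, -0.5, 0, 0, 0, -1]]]'

```text
time: 2.1
position: [0.4694, -0.2052, 0.3435]
tool_rot: [3.12, 0.346, 0.002]
ft_force: [0.8, 0.0, 0.4]
grip_width: 0.007
grip_force: 0.0
```

```bash
python3 - <<'E'
from h import *
im,C,s=snap("wrist","w2");print(s['time'],s['position'],s['tool_rot'])
sd=cv2.imread("pics/side0.png")[235:310,175:245];sc=cv2.imread("pics/scene0.png")[175:235,370:430]
a=cv2.resize(im[0:300],(768,450),interpolation=cv2.INTER_CUBIC)
b=np.hstack([cv2.resize(x,None,fx=150/x.shape[0],fy=150/x.shape[0],interpolation=cv2.INTER_CUBIC) for x in (sd,sc)])
b=np.hstack([b,np.zeros((150,768-b.shape[1],3),np.uint8)])
cv2.imwrite("pics/w2b.png",np.vstack([a,b]))
E
```

```text
2.1 [ 0.4694 -0.2052  0.3435] [3.1195 0.346  0.0024]
```

View pics/w2b.png

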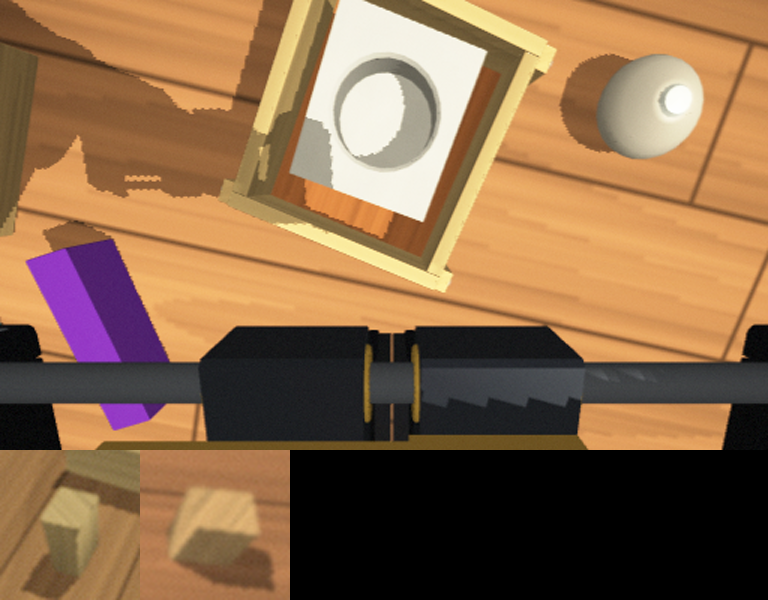

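The second wrist view (×1.5) shows the near inner corners at about (243,197) and (432,268) and the mould's near edge from (290,175) to (423,221). The mould is already towards the far end, with gaps on both sides.

```bash
python3 - <<'E'
from h import *
C=cam("wrist",ctrl.get_state())
q=lambda l,z:ray(np.array(l)/1.5,z,C)[:,:2]
d=lambda a,b:(np.linalg.norm(b-a),np.degrees(np.arctan2(*(b-a)[::-1])))
r=q([(243,196),(432,268),(530,48),(300,48),(222,195),(447,288),(553,45)],.094)
m=q([(290,175),(423,221),(487,50),(387,112)],.089)
print(r);print(m)
print("near in",d(r[0],r[1]),"right in",d(r[1],r[2]),"left in",d(r[0],r[3]),"out near",d(r[4],r[5]),"out right",d(r[5],r[6]))
print("mould near",d(m[0],m[1]),"right",d(m[1],m[2]))
a=np.radians(-11.2);xc=np.array([np.cos(a),np.sin(a)]);yc=np.array([-xc[1],xc[0]])
cen=(r[0]+r[1])/2+87*xc/1000;print("centre from near inner",cen)
for p in m: print("mould pts in crate",(p-cen)@xc,(p-cen)@yc)
for p in r: print("rim pts in crate",(p-cen)@xc,(p-cen)@yc)
# mould centre from edges
print("mould centre",(m[0]+m[2])/2)
E
```

```text
[[ 0.4998 -0.082 ]
 [ 0.4776 -0.2364]
 [ 0.6464 -0.2653]
 [ 0.6101 -0.1068]
 [ 0.497  -0.0663]
 [ 0.4644 -0.2522]
 [ 0.6518 -0.2805]]
[[ 0.5229 -0.1133]
 [ 0.5116 -0.221 ]
 [ 0.6399 -0.2366]
 [ 0.5833 -0.1758]]
near in (np.float64(0.1560061931940181), np.float64(-98.18125898138798)) right in (np.float64(0.1712215522029368), np.float64(-9.70344353115323)) left in (np.float64(0.11307112163686452), np.float64(-12.690737512551898)) out near (np.float64(0.18875595718479918), np.float64(-99.94197544922234)) out right (np.float64(0.18956421279786453), np.float64(-8.597509113070679))
mould near (np.float64(0.10830838649824988), np.float64(-95.95901707175172)) right (np.float64(0.12918583995356958), np.float64(-6.960065894093957))
centre from near inner [ 0.574  -0.1761]
mould pts in crate -0.06238059301821144 0.05169092482200051
mould pts in crate -0.05248717426808405 -0.05616465848868815
mould pts in crate 0.07634510849783868 -0.04661352442876526
mould pts in crate 0.009088629694037443 0.0021040572546550534
rim pts in crate -0.0911078456914255 0.07789485658564219
rim pts in crate -0.08289215430857443 -0.07789485658564213
rim pts in crate 0.08827099361160132 -0.07342308592526035
rim pts in crate 0.02192500631219811 0.07495327263383471
rim pts in crate -0.09692211876838061 0.09275787435891548
rim pts in crate -0.09277799941048835 -0.09595258546644048
rim pts in crate 0.09659069623805297 -0.08734515367500585
mould centre [ 0.5814 -0.175 ]
```

```bash
python3 -c "
from h import *
print(go((.5825,-.1775,.29),-99.7))"
```

```text
{'shift': array([ 1.1541, -0.011 ,  0.5259]), 'ytool_deg': np.float64(-77.21001001107591), 'turnz': np.float64(0.24988877765471215)}
```

play_rows --increments '[[[0.45, 0, 0.2, 0, 0, 0.09, -1], [0.9, 0, 0.5, 0, 0, 0.18, -1], [1, 0, 0.5, 0, 0, 0.25, -1], [1, 0, 0.5, 0, 0, 0.25, -1], [1, 0, 0.5, 0, 0, 0.25, -1]]]'

```text
time: 2.65
position: [0.5683, -0.1799, 0.2911]
tool_rot: [-3.13, 0.255, 0.003]
ft_force: [-0.2, -0.0, -0.6]
grip_width: 0.008
grip_force: 0.0
```

play_rows --increments '[[[0.14, -0.06, 0.2, 0, 0, 0, -1], [0.14, -0.06, 0.5, 0, 0, 0, -1], [0.14, -0.06, 0.9, 0, 0, 0, -1], [0.14, -0.06, 0.9, 0, 0, 0, -1]]]'

```text
time: 3.05
position: [0.5793, -0.1768, 0.1975]
tool_rot: [-3.13, 0.26, 0.015]
ft_force: [0.0, -0.4, 0.2]
grip_width: 0.006
grip_force: 0.0
```

```bash
python3 -c "
from h import *
s=ctrl.get_state();print(s['time'],s['position'],s['joint_positions'],go((.5825,-.1775,.125),-99.7))"
```

```text
3.05 [ 0.5793 -0.1768  0.1975] [ 0.6587  0.3362 -0.4916  1.6625  0.1679  1.1948 -1.6093] {'shift': array([0.0401, 0.0015, 0.7248]), 'ytool_deg': np.float64(-99.48418216042661), 'turnz': np.float64(0.002397975995259887)}
```

Descend into the hollow, then drag to +x_c in small steps.

play_rows --increments '[[[0.04, 0, 0.3, 0, 0, 0, -1], [0.04, 0, 0.55, 0, 0, 0, -1], [0.04, 0, 0.72, 0, 0, 0, -1], [0.04, 0, 0.72, 0, 0, 0, -1]]]'

```text
time: 3.45
position: [0.5859, -0.1775, 0.1294]
tool_rot: [-3.131, 0.261, 0.005]
ft_force: [0.3, -0.1, -0.4]
grip_width: 0.003
grip_force: 0.0
```

play_rows --increments '[[[0.08, 0, 0, 0, 0, 0, -1], [0.16, 0, 0, 0, 0, 0, -1], [0.22, 0, 0, 0, 0, 0, -1], [0.26, 0, 0, 0, 0, 0, -1], [0.3, 0, 0, 0, 0, 0, -1]]]'

```text
time: 3.95
position: [0.6162, -0.1819, 0.1307]
tool_rot: [3.131, -0.26, -0.005]
ft_force: [-5.6, 1.6, 4.6]
grip_width: 0.005
grip_force: 3.0
```

play_rows --increments '[[[0.02, 0, 0, 0, 0, 0, -1], [0.04, 0, 0, 0, 0, 0, -1], [0.04, 0, 0, 0, 0, 0, -1]]]'

```text
time: 4.25
position: [0.6203, -0.1826, 0.1306]
tool_rot: [3.131, -0.26, -0.003]
ft_force: [-3.4, 0.5, 4.0]
grip_width: 0.002
grip_force: 2.6
```

play_rows --increments '[[[0.02, 0, 0, 0, 0, 0, -1], [0.04, 0, 0, 0, 0, 0, -1], [0.04, 0, 0, 0, 0, 0, -1]]]'

```text
time: 4.55
position: [0.6227, -0.1822, 0.1304]
tool_rot: [-3.13, 0.26, 0.009]
ft_force: [-10.5, 3.0, 7.2]
grip_width: 0.005
grip_force: 5.3
```

play_rows --increments '[[[0.02, 0, 0, 0, 0, 0, -1], [0.04, 0, 0, 0, 0, 0, -1], [0.04, 0, 0, 0, 0, 0, -1]]]'

```text
time: 4.85
position: [0.6233, -0.1823, 0.1304]
tool_rot: [-3.13, 0.26, 0.024]
ft_force: [-22.2, 5.6, 16.4]
grip_width: 0.005
grip_force: 11.0
```

play_rows --increments '[[[-0.15, 0, 0, 0, 0, 0, -1], [-0.33, 0, 0, 0, 0, 0, -1], [-0.33, 0.2, 0, 0, 0, 0, -1], [-0.33, 0.28, 0, 0, 0, 0, -1], [-0.33, 0.36, 0, 0, 0, 0, -1], [-0.33, 0.4, 0, 0, 0, 0, -1], [-0.33, 0.4, 0, 0, 0, 0, -1]]]'

```text
time: 5.55
position: [0.5899, -0.2161, 0.1303]
tool_rot: [-3.128, 0.259, 0.001]
ft_force: [-2.3, 4.5, 2.4]
grip_width: 0.007
grip_force: 2.7
```

play_rows --increments '[[[0, 0.03, 0, 0, 0, 0, -1], [0, 0.05, 0, 0, 0, 0, -1], [0, 0.05, 0, 0, 0, 0, -1]]]'

```text
time: 5.85
position: [0.589, -0.2195, 0.1303]
tool_rot: [-3.127, 0.256, 0.003]
ft_force: [-3.3, 6.8, 3.3]
grip_width: 0.004
grip_force: 4.2
```

play_rows --increments '[[[0, 0.03, 0, 0, 0, 0, -1], [0, 0.05, 0, 0, 0, 0, -1], [0, 0.05, 0, 0, 0, 0, -1]]]'

```text
time: 6.15
position: [0.5884, -0.2219, 0.1303]
tool_rot: [-3.124, 0.254, 0.004]
ft_force: [-3.5, 11.2, 5.0]
grip_width: 0.007
grip_force: 6.4
```

play_rows --increments '[[[0, 0.03, 0, 0, 0, 0, -1], [0, 0.05, 0, 0, 0, 0, -1], [0, 0.05, 0, 0, 0, 0, -1]]]'

```text
time: 6.45
position: [0.5883, -0.2235, 0.1304]
tool_rot: [-3.12, 0.249, 0.004]
ft_force: [-4.2, 16.8, 6.3]
grip_width: 0.008
grip_force: 8.9
```

play_rows --increments '[[[0, 0.02, 0, 0, 0, 0, -1], [0, 0.03, 0, 0, 0, 0, -1], [0, 0.03, 0, 0, 0, 0, -1]]]'

```text
time: 6.75
position: [0.5882, -0.2269, 0.1306]
tool_rot: [-3.121, 0.25, 0.002]
ft_force: [-2.2, 15.7, 6.8]
grip_width: 0.002
grip_force: 8.3
```

play_rows --increments '[[[0, 0.03, 0, 0, 0, 0, -1], [0, 0.05, 0, 0, 0, 0, -1], [0, 0.05, 0, 0, 0, 0, -1]]]'

```text
time: 7.05
position: [0.5882, -0.228, 0.1307]
tool_rot: [-3.116, 0.246, 0.002]
ft_force: [-3.2, 21.7, 7.7]
grip_width: 0.001
grip_force: 11.4
```

```bash
python3 - <<'E'
from h import *
im,C,s=snap("wrist","w3");print(s['position'],s['ft_force'])
im2,_,_=snap("scene","s3")
a=cv2.resize(im[:220],(768,330),interpolation=cv2.INTER_CUBIC)
b=cv2.resize(im2[140:260,110:290],(405,270),interpolation=cv2.INTER_CUBIC)
b=np.hstack([b,np.zeros((270,363,3),np.uint8)])
cv2.imwrite("pics/w3b.png",np.vstack([a,b]))
E
```

```text
[ 0.5882 -0.228   0.1307] [-3.2167 21.7268  7.7111]
```

View pics/w3b.png

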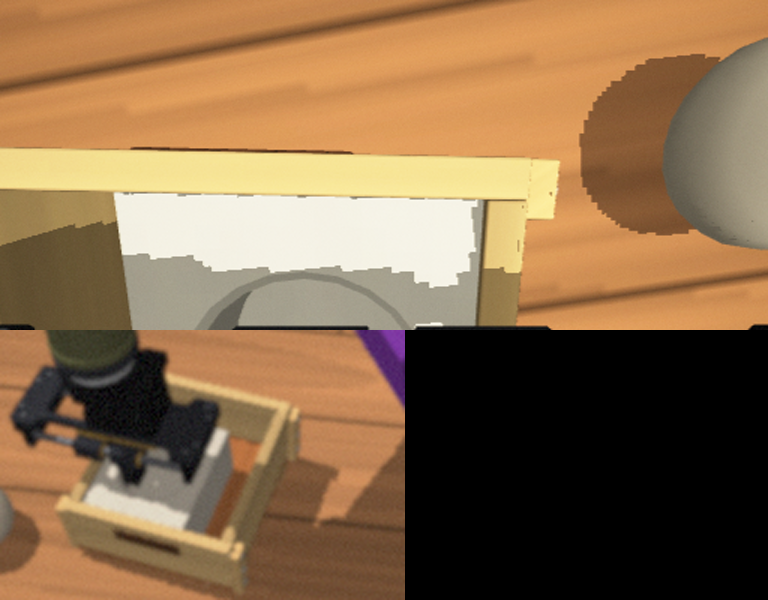

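The mould sits flat against the far wall and nearly touches the right wall: its right edge is at x≈477 and the wall at 485. I'll lift out and go look at the bar.

play_rows --increments '[[[0, -0.15, 0, 0, 0, 0, -1], [0, -0.28, 0, 0, 0, 0, -1], [0, -0.28, -0.4, 0, 0, 0, -1], [0, -0.28, -0.8, 0, 0, 0, -1], [0, -0.28, -1, 0, 0, 0, 1]]]'

```text
time: 7.65
position: [0.5921, -0.2141, 0.2342]
tool_rot: [3.128, -0.261, 0.009]
ft_force: [0.2, 0.1, 0.9]
grip_width: 0.042
grip_force: 0.0
```

play_rows --increments '[[[-0.25, -0.4, -0.2, 0, 0, 0, 1], [-0.55, -0.87, -0.5, 0, 0, 0, 1], [-0.55, -0.87, -0.5, 0, 0, 0, 1]]]'

```text
time: 7.95
position: [0.5511, -0.1134, 0.2836]
tool_rot: [3.131, -0.252, 0.008]
ft_force: [0.7, -0.2, -0.4]
grip_width: 0.282
grip_force: 0.0
```

play_rows --increments '[[[-0.25, -0.4, 0, 0, 0, 0, 1], [-0.55, -0.87, 0, 0, 0, 0, 1], [-0.55, -0.87, 0, 0, 0, 0, 1]]]'

```text
time: 8.25
position: [0.5093, -0.0173, 0.2808]
tool_rot: [-3.131, 0.248, -0.002]
ft_force: [0.6, -0.2, 0.1]
grip_width: 0.558
grip_force: 0.0
```

play_rows --increments '[[[-0.25, -0.4, 0, 0, 0, 0, 1], [-0.55, -0.87, 0, 0, 0, 0, 1], [-0.55, -0.87, 0, 0, 0, 0, 1]]]'

```text
time: 8.55
position: [0.4692, 0.0771, 0.2808]
tool_rot: [-3.131, 0.248, -0.002]
ft_force: [-0.4, 0.1, -0.2]
grip_width: 0.833
grip_force: 0.0
```

play_rows --increments '[[[-0.25, -0.3, 0, 0, 0, 0, 1], [-0.55, -0.6, 0, 0, 0, 0, 1], [-0.55, -0.6, 0, 0, 0, 0, 1], [-0.55, -0.6, 0, 0, 0, 0, 1]]]'

```text
time: 8.95
position: [0.4269, 0.1395, 0.2806]
tool_rot: [3.13, -0.259, 0.003]
ft_force: [0.7, -1.8, 0.1]
grip_width: 0.997
grip_force: 0.0
```

```bash
python3 - <<'E'
from h import *
im,C,s=snap("wrist","w4");print(s['time'],s['position'],s['tool_rot'],s['joint_positions'])
cv2.imwrite("pics/w4b.png",cv2.resize(im[:260],(768,390),interpolation=cv2.INTER_CUBIC))
E
```

```text
8.95 [0.4269 0.1395 0.2806] [ 3.1297 -0.2586  0.0033] [ 0.4443 -0.104  -0.7611  1.915  -0.0723  1.3012 -2.0306]
```

View pics/w4b.png

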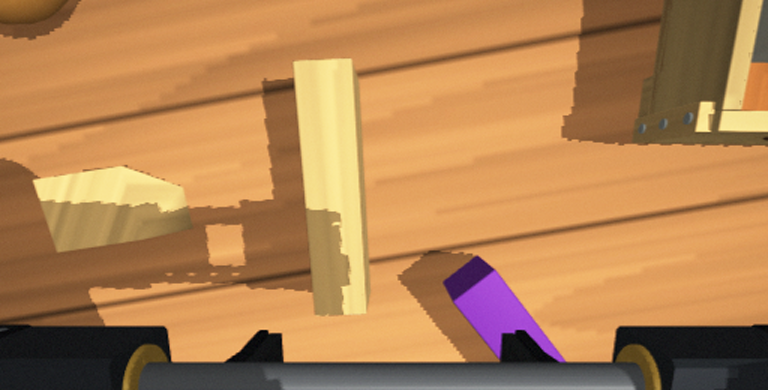

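The bar's top face has its far corners at (294,60) and about (352,59), with its near left corner at (315,313). The wedge is at left: head from (33,180) to (190,228).

```bash
python3 - <<'E'
from h import *
C=cam("wrist",ctrl.get_state())
q=lambda l,z:ray(np.array(l)/1.5,z,C)[:,:2]
b=q([(294,60),(352,59),(369,312),(315,314),(345,314)],.07);print(b)
d=lambda a,b:(np.linalg.norm(b-a),np.degrees(np.arctan2(*(b-a)[::-1])))
print(d(b[0],b[1]),d(b[0],b[3]),d(b[1],b[2]),d(b[3],b[2]))
c=(b[0]+b[1]+b[2]+b[3])/4;print("centre",c)
print(go((*c,.29),-97.5))
w=q([(33,180),(122,166),(183,187),(57,251),(190,228)],.078);print(w)
E
```

```text
[[0.5766 0.175 ]
 [0.5712 0.1388]
 [0.4055 0.1577]
 [0.4105 0.1966]
 [0.4069 0.1752]]
(np.float64(0.03663638504715967), np.float64(-98.57536177920792)) (np.float64(0.1675573035585357), np.float64(172.57782072782578)) (np.float64(0.1667826896956578), np.float64(173.46917681802162)) (np.float64(0.03922355698287412), np.float64(-97.33822774297604))
centre [0.4909 0.167 ]
{'shift': array([ 0.5811, -0.3858, -0.0947]), 'ytool_deg': np.float64(-99.56238502927032), 'turnz': np.float64(-0.02291538921411463)}
[[0.5328 0.3576]
 [0.5317 0.2975]
 [0.5123 0.2622]
 [0.4856 0.3585]
 [0.4857 0.2651]]
```

play_rows --increments '[[[0.3, -0.2, 0, 0, 0, -0.028, 1], [0.58, -0.386, 0.2, 0, 0, -0.028, 1], [0.58, -0.386, 0.5, 0, 0, -0.028, 1], [0.58, -0.386, 0.9, 0, 0, -0.028, 1], [0.58, -0.386, 0.9, 0, 0, -0.028, 1]]]'

```text
time: 9.5
position: [0.4879, 0.1651, 0.1849]
tool_rot: [3.133, -0.196, -0.017]
ft_force: [-0.5, -1.2, 0.1]
grip_width: 1.002
grip_force: 0.0
```

```bash
python3 - <<'E'
from h import *
C=cam("wrist",dict(position=[0.4269,0.1395,0.2806],tool_rot=[3.1297,-0.2586,0.0033]))
print(ray(np.array([(183,187),(190,228)])/1.5,0,C))
print(go((.4909,.167,.122),-97))
E
```

```text
[[0.5172 0.2989 0.    ]
 [0.4834 0.3024 0.    ]]
{'shift': array([ 0.0342, -0.024 ,  0.6284]), 'ytool_deg': np.float64(-97.14338863265155), 'turnz': np.float64(-0.0015932070294616728)}
```

play_rows --increments '[[[0.02, -0.02, 0.3, 0, 0, 0, 1], [0.02, -0.02, 0.5, 0, 0, 0, 1], [0.02, -0.02, 0.6, 0, 0, 0, 1], [0.02, -0.02, 0.6, 0, 0, 0, 1]]]'

```text
time: 9.9
position: [0.4924, 0.169, 0.1301]
tool_rot: [3.135, -0.194, -0.002]
ft_force: [0.7, -0.6, 0.1]
grip_width: 1.003
grip_force: 0.0
```

play_rows --increments '[[[0, 0, 0, 0, 0, 0, -1], [0, 0, 0, 0, 0, 0, -1], [0, 0, 0, 0, 0, 0, -1], [0, 0, 0, 0, 0, 0, -1], [0, 0, 0, 0, 0, 0, -1], [0, 0, 0, 0, 0, 0, -1], [0, 0, 0, 0, 0, 0, -1]]]' --squeeze 35

```text
time: 10.6
position: [0.4921, 0.1701, 0.1302]
tool_rot: [3.136, -0.191, -0.0]
ft_force: [-0.5, 0.6, 0.1]
grip_width: 0.446
grip_force: 0.0
```

play_rows --increments '[[[0, 0, 0.09, 0, 0, 0, 0], [0, 0, 0.09, 0, 0, 0, -1], [0, 0, 0.09, 0, 0, 0, -1], [0, 0, 0.09, 0, 0, 0, -1]]]'

```text
time: 11.0
position: [0.4918, 0.17, 0.1208]
tool_rot: [3.136, -0.191, -0.001]
ft_force: [0.2, 0.5, -1.4]
grip_width: 0.438
grip_force: 35.0
```

```bash
python3 - <<'E'
from h import *
s=ctrl.get_state();R=Ro.from_rotvec(s['tool_rot']).as_matrix()
print(s['position'],go(s['position']))
d=np.array([.4909,.167])-np.array(s['position'])[:2];ax=np.array([np.cos(np.radians(-7)),np.sin(np.radians(-7))])
print("bar centre ahead along axis",d@ax)
# target: crate a=-9.7, bar centre at y_c=+75.5-19.5, x_c=0
for a in(-9.2,-9.7,-10.2):
    r=np.radians(a);xc=np.array([np.cos(r),np.sin(r)]);yc=np.array([-xc[1],xc[0]])
    for cen in((.574,-.173),):
        t=np.array(cen)+.0555*yc;print(a,t,go((*t,.3),a-90))
E
```

```text
[0.4918 0.17   0.1208] {'shift': array([0., 0., 0.]), 'ytool_deg': np.float64(-96.9777923885174)}
bar centre ahead along axis -0.0005388537126589664
-9.2 [ 0.5829 -0.1182] {'shift': array([ 1.2525,  2.7509, -1.7922]), 'ytool_deg': np.float64(-96.9777923885174), 'turnz': np.float64(0.024691195683140026)}
-9.7 [ 0.5834 -0.1183] {'shift': array([ 1.2574,  2.7511, -1.7922]), 'ytool_deg': np.float64(-96.9777923885174), 'turnz': np.float64(0.030246751238695583)}
-10.2 [ 0.5838 -0.1184] {'shift': array([ 1.2622,  2.7513, -1.7922]), 'ytool_deg': np.float64(-96.9777923885174), 'turnz': np.float64(0.035802306794251136)}
```

play_rows --increments '[[[0, 0, -0.3, 0, 0, 0, -1], [0, 0, -0.7, 0, 0, 0, -1], [0, 0.3, -1, 0, 0, 0.03, -1], [0.3, 0.65, -1, 0, 0, 0.03, -1]]]'

```text
time: 11.4
position: [0.5141, 0.1054, 0.2265]
tool_rot: [-3.131, 0.255, -0.013]
ft_force: [1.4, 0.5, -1.3]
grip_width: 0.433
grip_force: 35.0
```

play_rows --increments '[[[0.15, 0.35, -0.25, 0, 0, 0, -1], [0.3, 0.7, -0.5, 0, 0, 0, -1], [0.3, 0.7, -0.5, 0, 0, 0, -1]]]'

```text
time: 11.7
position: [0.5346, 0.0209, 0.2743]
tool_rot: [3.126, -0.281, 0.01]
ft_force: [0.6, 0.2, -1.2]
grip_width: 0.434
grip_force: 35.0
```

play_rows --increments '[[[0.15, 0.3, 0, 0, 0, 0, -1], [0.3, 0.6, 0, 0, 0, 0, -1], [0.3, 0.6, 0, 0, 0, 0, -1], [0.3, 0.6, 0, 0, 0, 0, -1], [0.3, 0.6, 0, 0, 0, 0, -1]]]'

```text
time: 12.2
position: [0.551, -0.0348, 0.271]
tool_rot: [-3.13, 0.263, 0.001]
ft_force: [-0.0, 0.9, -1.3]
grip_width: 0.435
grip_force: 35.0
```

```bash
python3 - <<'E'
from h import *
im,C,s=snap("wrist","w5");print(s['time'],s['position'],s['tool_rot'],s['joint_positions'],go(s['position']))
cv2.imwrite("pics/w5b.png",cv2.resize(im[:300],(768,450),interpolation=cv2.INTER_CUBIC))
E
```

```text
12.2 [ 0.551  -0.0348  0.271 ] [-3.1299  0.2626  0.0009] [ 0.6282  0.1785 -0.68    1.7069  0.1154  1.2975 -1.8134] {'shift': array([-0.    ,  0.0019,  0.0014]), 'ytool_deg': np.float64(-99.55539923762451)}
```

View pics/w5b.png

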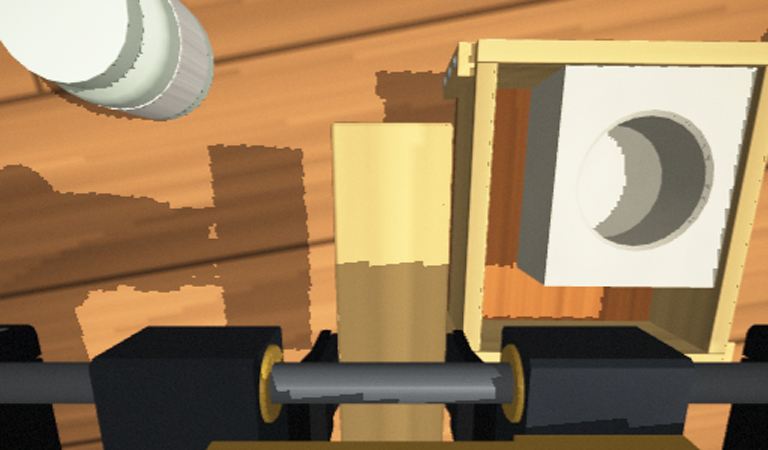

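Clear view (×1.5): the crate's inner rim has its far-left corner at (497,64) and its left inner edge running to (481,350). The mould's top left edge runs from (565,66) to (545,286), and the bar's top far end from (331,123) to (453,123).

```bash
python3 - <<'E'
from h import *
s=ctrl.get_state();C=cam("wrist",s);P=np.array(s['position'])
R=Ro.from_rotvec(s['tool_rot']).as_matrix()
def q(l,z):
    return (ray(np.array(l)/1.5,z,C)-P)@R  # tool frame
r=q([(497,64),(481,350),(757,66),(476,41),(718,352)],.094);m=q([(565,66),(545,286),(714,287),(757,66)],.089)
b=q([(331,123),(453,123)],P[2]-.1208+.07)
print("rim (tool)",r[:,:2]*1e3);print("mould",m[:,:2]*1e3);print("bar far end",b[:,:2]*1e3)
an=lambda a,b:np.degrees(np.arctan2(b[1]-a[1],b[0]-a[0]))
print("left inner ang",an(r[1],r[0]),"far ang",an(r[0],r[2])-90,"mould left",an(m[1],m[0]),"near",an(m[1],m[2])-90)
print("mould size",np.linalg.norm(m[1]-m[0]),np.linalg.norm(m[2]-m[1]),"inner len",np.linalg.norm(r[1]-r[0]),"w",np.linalg.norm(r[2]-r[0]))
E
```

```text
rim (tool) [[130.7496  60.0724]
 [-41.0973  59.9673]
 [129.9079 206.8112]
 [142.38    47.6758]
 [-42.4363 216.8683]]
mould [[130.9575 100.3044]
 [  1.1662 100.2457]
 [  0.5731 209.9187]
 [131.0959 210.6502]]
bar far end [[ 83.7338 -18.2254]
 [ 83.7757  19.3667]]
left inner ang 0.03504688421260956 far ang 0.3286698588102155 mould left 0.025918149639998046 near 0.309855834236032
mould size 0.12979125386649376 0.10967455624143535 inner len 0.1718470177947636 w 0.14674122318687108
```

play_rows --increments '[[[0.2, 0.4, 0, 0, 0, 0, -1], [0.45, 0.8, 0, 0, 0, 0, -1], [0.45, 0.8, 0.2, 0, 0, 0, -1], [0.45, 0.8, 0.4, 0, 0, 0, -1], [0.45, 0.8, 0.44, 0, 0, 0, -1], [0.45, 0.8, 0.44, 0, 0, 0, -1], [0.45, 0.8, 0.44, 0, 0, 0, -1]]]'

```text
time: 12.95
position: [0.5827, -0.1219, 0.2284]
tool_rot: [3.13, -0.263, 0.002]
ft_force: [0.3, -0.2, -1.5]
grip_width: 0.438
grip_force: 35.0
```

```bash
python3 - <<'E'
from h import *
s=ctrl.get_state()
P=np.array([.551,-.0348,.271]);R=Ro.from_rotvec([-3.1299,.2626,.0009]).as_matrix()
np.save("ref.npy",np.r_[P,[-3.1299,.2626,.0009]])
print(s['position'],s['tool_rot'],((s['position']-P)@R)*1e3,go(s['position'])['ytool_deg'])
T=P+R@np.array([.0453,.0797,0]);T[2]=.221;print(go(T,-99.6))
E
```

```text
[ 0.5827 -0.1219  0.2284] [ 3.1302 -0.2629  0.0025] [45.7914 80.6005 42.5547] -99.60029592965242
{'shift': array([-0.0048, -0.0087,  0.0736]), 'ytool_deg': np.float64(-99.60029592965242), 'turnz': np.float64(-3.2881072491540586e-06)}
```

play_rows --increments '[[[-0.005, -0.01, 0.06, 0, 0, 0, -1], [-0.005, -0.01, 0.12, 0, 0, 0, -1], [-0.005, -0.01, 0.18, 0, 0, 0, -1], [-0.005, -0.01, 0.22, 0, 0, 0, -1], [-0.005, -0.01, 0.22, 0, 0, 0, -1]]]'

```text
time: 13.45
position: [0.5818, -0.1214, 0.2047]
tool_rot: [-3.13, 0.265, 0.001]
ft_force: [0.2, 0.7, -1.6]
grip_width: 0.434
grip_force: 35.0
```

play_rows --increments '[[[0, 0, 0.08, 0, 0, 0, -1], [0, 0, 0.16, 0, 0, 0, -1], [0, 0, 0.24, 0, 0, 0, -1], [0, 0, 0.31, 0, 0, 0, -1], [0, 0, 0.36, 0, 0, 0, -1], [0, 0, 0.36, 0, 0, 0, -1]]]'

```text
time: 14.05
position: [0.5813, -0.1213, 0.168]
tool_rot: [-3.13, 0.265, 0.003]
ft_force: [-0.6, 1.5, -2.3]
grip_width: 0.433
grip_force: 35.0
```

play_rows --increments '[[[0, 0, 0, 0, 0, 0, 0.4], [0, 0, 0, 0, 0, 0, 0.4], [0, 0, 0, 0, 0, 0, 0.4], [0, 0, -0.2, 0, 0, 0, 0.4], [0, 0, -0.4, 0, 0, 0, -1], [0, 0, -0.4, 0, 0, 0, -1], [0, 0, -0.4, 0, 0, 0, -1], [0, 0, -0.4, 0, 0, 0, -1]]]' --squeeze 20

```text
time: 14.85
position: [0.5813, -0.1219, 0.2083]
tool_rot: [3.13, -0.266, -0.002]
ft_force: [0.3, -0.5, -0.3]
grip_width: 0.42
grip_force: 0.0
```

play_rows --increments '[[[0, 0, 0, 0, 0, 0, -1], [0, 0, 0, 0, 0, 0, -1], [0, 0, 0, 0, 0, 0, -1], [0, 0, 0.1, 0, 0, 0, -1], [0, 0, 0.2, 0, 0, 0, -1], [0, 0, 0.2, 0, 0, 0, -1]]]'

```text
time: 15.45
position: [0.5805, -0.1215, 0.1868]
tool_rot: [-3.13, 0.265, 0.006]
ft_force: [-1.1, 0.5, -0.1]
grip_width: 0.009
grip_force: 0.0
```

play_rows --increments '[[[0, 0, 0.08, 0, 0, 0, -1], [0, 0, 0.13, 0, 0, 0, -1], [0, 0, 0.13, 0, 0, 0, -1]]]'

```text
time: 15.75
position: [0.5813, -0.1216, 0.1752]
tool_rot: [-3.13, 0.265, 0.003]
ft_force: [0.4, -0.7, -0.2]
grip_width: 0.004
grip_force: 0.0
```

play_rows --increments '[[[0, 0, 0.06, 0, 0, 0, -1], [0, 0, 0.1, 0, 0, 0, -1], [0, 0, 0.13, 0, 0, 0, -1], [0, 0, 0.15, 0, 0, 0, -1], [0, 0, 0.15, 0, 0, 0, -1]]]'

```text
time: 16.25
position: [0.5818, -0.1216, 0.1641]
tool_rot: [3.129, -0.265, -0.001]
ft_force: [-8.3, 1.1, 17.5]
grip_width: 0.003
grip_force: 8.5
```

Contact at TCP 0.164 puts the bar's top at 0.094, so the bar is home on the floor. Now to the wedge.

play_rows --increments '[[[0, 0, -0.4, 0, 0, 0, 1], [0, 0, -0.8, 0, 0, 0, 1], [0, -0.3, -1, 0, 0, 0, 1], [-0.2, -0.7, -1, 0, 0, 0, 1], [-0.3, -0.86, -1, 0, 0, 0, 1]]]'

```text
time: 16.75
position: [0.5664, -0.0267, 0.2623]
tool_rot: [-3.129, 0.257, -0.002]
ft_force: [0.4, 1.4, 0.3]
grip_width: 0.375
grip_force: 0.0
```

play_rows --increments '[[[-0.15, -0.43, 0, 0, 0, 0, 1], [-0.3, -0.86, 0, 0, 0, 0, 1]]]'

```text
time: 16.95
position: [0.5511, 0.0582, 0.2608]
tool_rot: [3.129, -0.269, -0.0]
ft_force: [0.3, 0.1, -0.1]
grip_width: 0.557
grip_force: 0.0
```

play_rows --increments '[[[-0.15, -0.43, 0, 0, 0, 0, 1], [-0.3, -0.86, 0, 0, 0, 0, 1]]]'

```text
time: 17.15
position: [0.5358, 0.149, 0.2609]
tool_rot: [3.129, -0.266, 0.0]
ft_force: [0.9, 0.8, 0.9]
grip_width: 0.743
grip_force: 0.0
```

play_rows --increments '[[[-0.15, -0.43, 0, 0, 0, 0, 1], [-0.3, -0.86, 0, 0, 0, 0, 1]]]'

```text
time: 17.35
position: [0.5208, 0.2388, 0.2609]
tool_rot: [3.129, -0.266, 0.0]
ft_force: [0.4, -0.4, -0.8]
grip_width: 0.921
grip_force: 0.0
```

play_rows --increments '[[[-0.15, -0.43, 0, 0, 0, -0.05, 1], [-0.3, -0.86, 0, 0, 0, -0.096, 1], [-0.3, -0.86, 0, 0, 0, -0.096, 1], [-0.3, -0.86, 0, 0, 0, -0.096, 1]]]'

```text
time: 17.75
position: [0.5053, 0.3286, 0.2606]
tool_rot: [3.141, -0.024, -0.002]
ft_force: [0.5, -1.6, -0.5]
grip_width: 0.997
grip_force: 0.0
```

```bash
python3 - <<'E'
from h import *
s=ctrl.get_state();print(s['time'],s['joint_positions'],s['grip_width'],go((.507,.329,.133),-91))
E
```

```text
17.75 [ 0.0874  0.3571 -0.8763  1.5929  0.2802  1.3249 -2.4129] 0.9970675795713729 {'shift': array([ 0.0178, -0.0052,  1.2757]), 'ytool_deg': np.float64(-90.86818800142348), 'turnz': np.float64(0.0014645777619613732)}
```

play_rows --increments '[[[0.02, 0, 0.4, 0, 0, 0, 1], [0.02, 0, 0.8, 0, 0, 0, 1], [0.02, 0, 0.95, 0, 0, 0, 1], [0.02, 0, 0.95, 0, 0, 0, 1]]]'

```text
time: 18.15
position: [0.508, 0.3247, 0.1638]
tool_rot: [3.138, -0.032, -0.006]
ft_force: [0.1, -0.3, 0.6]
grip_width: 0.998
grip_force: 0.0
```

play_rows --increments '[[[0, 0, 0.1, 0, 0, 0, 1], [0, 0, 0.2, 0, 0, 0, 1], [0, 0, 0.34, 0, 0, 0, 1], [0, 0, 0.34, 0, 0, 0, 1], [0, 0, 0.34, 0, 0, 0, 1]]]'

```text
time: 18.65
position: [0.5081, 0.3274, 0.132]
tool_rot: [3.141, -0.028, -0.001]
ft_force: [-0.1, 0.6, 1.0]
grip_width: 1.002
grip_force: 0.0
```

play_rows --increments '[[[0, 0, 0, 0, 0, 0, -0.2], [0, 0, 0, 0, 0, 0, -0.2], [0, 0, 0, 0, 0, 0, -0.2], [0, 0, 0, 0, 0, 0, -1], [0, 0, 0, 0, 0, 0, -1], [0, 0, 0, 0, 0, 0, -1]]]' --squeeze 40

```text
time: 19.25
position: [0.5084, 0.3278, 0.1326]
tool_rot: [-3.141, 0.028, -0.001]
ft_force: [0.1, 1.0, 1.4]
grip_width: 0.688
grip_force: 40.0
```

play_rows --increments '[[[0, 0, -0.3, 0, 0, 0, -1], [0, 0, -0.7, 0, 0, 0, -1], [0, 0, -1, 0, 0, 0.05, -1], [0, 0.4, -1, 0, 0, 0.1, -1], [0, 0.8, -1, 0, 0, 0.1, -1], [0, 0.8, -1, 0, 0, 0.1, -1], [0, 0.8, -1, 0, 0, 0.1, -1]]]'

```text
time: 19.95
position: [0.5071, 0.2458, 0.2319]
tool_rot: [3.128, -0.28, -0.0]
ft_force: [0.3, 0.2, -2.0]
grip_width: 0.685
grip_force: 40.0
```

```bash
python3 - <<'E'
from h import *
r=np.load("ref.npy");P=r[:3];R=Ro.from_rotvec(r[3:]).as_matrix()
T=P+R@np.array([-.0195,.155,0]);T[2]=.245;print(T,go(T,-99.6),ctrl.get_state()['joint_positions'])
E
```

```text
[ 0.5059 -0.1844  0.245 ] {'shift': array([ 0.7515,  4.2355, -0.1258]), 'ytool_deg': np.float64(-100.21664673936475), 'turnz': np.float64(-0.006851630437386152)} [ 0.2285  0.2719 -0.8399  1.7255  0.2139  1.24   -2.4125]
```

play_rows --increments '[[[0.08, 0.42, -0.1, 0, 0, 0, -1], [0.15, 0.85, -0.3, 0, 0, 0, -1]]]'

```text
time: 20.15
position: [0.5052, 0.1627, 0.2609]
tool_rot: [-3.129, 0.265, 0.006]
ft_force: [1.2, -1.6, -0.2]
grip_width: 0.683
grip_force: 40.0
```

play_rows --increments '[[[0.08, 0.42, 0, 0, 0, 0, -1], [0.15, 0.85, 0, 0, 0, 0, -1]]]'

```text
time: 20.35
position: [0.5069, 0.0751, 0.2629]
tool_rot: [-3.129, 0.27, -0.002]
ft_force: [1.0, 0.0, -1.5]
grip_width: 0.689
grip_force: 40.0
```

play_rows --increments '[[[0.08, 0.42, 0, 0, 0, 0, -1], [0.15, 0.85, 0, 0, 0, 0, -1]]]'

```text
time: 20.55
position: [0.5067, -0.0114, 0.2623]
tool_rot: [-3.129, 0.27, -0.001]
ft_force: [0.8, -0.2, -1.0]
grip_width: 0.685
grip_force: 40.0
```

play_rows --increments '[[[0.08, 0.42, 0, 0, 0, 0, -1], [0.15, 0.85, 0, 0, 0, 0, -1]]]'

```text
time: 20.75
position: [0.507, -0.0977, 0.2622]
tool_rot: [-3.13, 0.27, -0.001]
ft_force: [1.2, 0.3, -1.0]
grip_width: 0.682
grip_force: 40.0
```

play_rows --increments '[[[0.08, 0.42, 0, 0, 0, -0.007, -1], [0.15, 0.85, 0, 0, 0, -0.007, -1], [0.15, 0.85, 0, 0, 0, -0.007, -1], [0.15, 0.85, 0, 0, 0, -0.007, -1], [0.15, 0.85, 0, 0, 0, -0.007, -1]]]'

```text
time: 21.25
position: [0.5073, -0.1817, 0.262]
tool_rot: [-3.13, 0.252, 0.0]
ft_force: [0.3, 0.4, -0.7]
grip_width: 0.687
grip_force: 40.0
```

```bash
python3 - <<'E'
from h import *
im,C,s=snap("wrist","w6");sc,_,_=snap("scene","s6");sd,_,_=snap("side","d6")
print(s['time'],s['position'],go((.5059,-.1844,.245),-99.6),s['joint_positions'])
a=cv2.resize(im[:240],(768,360),interpolation=cv2.INTER_CUBIC)
b=np.hstack([cv2.resize(x,(320,240),interpolation=cv2.INTER_CUBIC) for x in (sc[130:250,120:280],sd[90:210,170:330])]+[np.zeros((240,128,3),np.uint8)])
cv2.imwrite("pics/w6b.png",np.vstack([a,b]))
E
```

```text
21.25 [ 0.5073 -0.1817  0.262 ] {'shift': array([-0.008 ,  0.024 ,  0.1731]), 'ytool_deg': np.float64(-99.22297132075526), 'turnz': np.float64(0.004189207547163676)} [ 0.8006  0.1373 -0.5467  1.7531  0.0732  1.2722 -1.4951]
```

View pics/w6b.png

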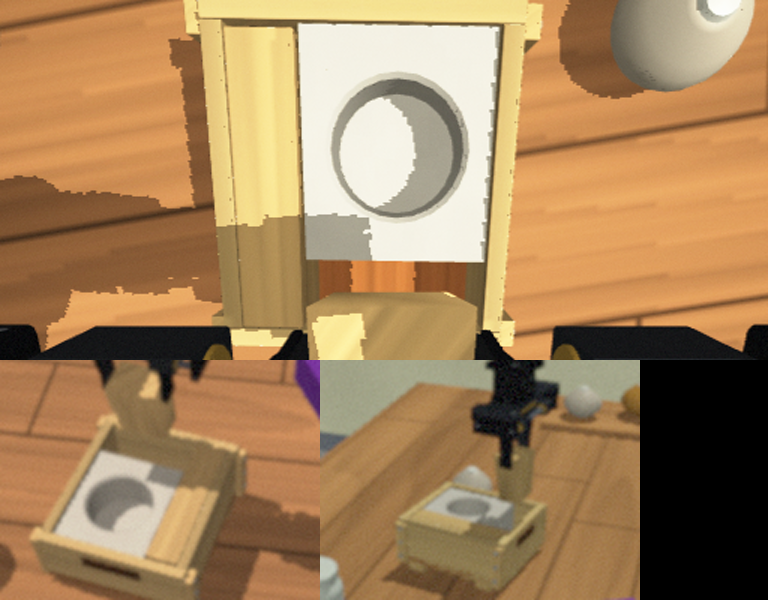

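The bar is seated (225–303, 25–328) and the mould is square at far-right, with its near edge at row 262. The wedge's foot edge is visible at row ~292 and its head edge at row ~306.

```bash
python3 - <<'E'
from h import *
s=ctrl.get_state();C=cam("wrist",s);P=np.array(s['position']);R=Ro.from_rotvec(s['tool_rot']).as_matrix()
q=lambda l,z:((ray(np.array(l)/1.5,z,C)-P)@R*1e3)[:,:2]
zf=P[2]-.1326
print("foot +x edge",q([(345,292),(440,292)],zf).tolist(),"head +x",q([(308,307),(476,304)],zf+.078).tolist())
print("mould near",q([(304,260),(484,262)],.089).tolist(),"far",q([(299,24),(499,26)],.089).tolist(),"rim far",q([(221,22),(505,23)],.094).tolist(),"near inner rim",q([(240,328),(490,332)],.094).tolist())
print("right wall",q([(505,30),(487,330)],.094).tolist(),"bar right top",q([(296,28),(302,326)],.094).tolist())
E
```

```text
foot +x edge [[9.510279796894293, -24.04892565295949], [9.539386497188069, 26.51784391315271]] head +x [[23.66478434100773, -28.779951411066058], [24.787712509823898, 30.06923346442679]]
mould near [[19.630571204752258, -53.20058628724095], [18.456433829474065, 57.96399711238477]] far [[149.49198427563547, -49.65238242895953], [148.67786427637827, 59.176338549186376]] rim far [[148.8084522920928, -90.20986706051492], [148.55258507711503, 61.17669419699321]] near inner rim [[-22.866449246496664, -94.57759897057531], [-25.458745384771056, 63.060384014430845]]
right wall [[145.2124402112213, 61.39484576673029], [-24.127344771378755, 61.090844342281954]] bar right top [[146.0090894197628, -50.41619422771682], [-21.52433637377732, -55.482696740161174]]
```

play_rows --increments '[[[0.03, 0.03, 0.1, 0, 0, 0, -1], [0.03, 0.03, 0.25, 0, 0, 0, -1], [0.03, 0.03, 0.4, 0, 0, 0, -1], [0.03, 0.03, 0.55, 0, 0, 0, -1], [0.03, 0.03, 0.65, 0, 0, 0, -1], [0.03, 0.03, 0.65, 0, 0, 0, -1]]]'

```text
time: 22.0
position: [0.5079, -0.1872, 0.1949]
tool_rot: [-3.13, 0.258, 0.006]
ft_force: [-1.5, -0.2, -1.2]
grip_width: 0.685
grip_force: 40.0
```

play_rows --increments '[[[0, 0, 0.08, 0, 0, 0, -1], [0, 0, 0.14, 0, 0, 0, -1], [0, 0, 0.14, 0, 0, 0, -1]]]'

```text
time: 22.3
position: [0.5087, -0.1875, 0.1825]
tool_rot: [-3.131, 0.258, 0.002]
ft_force: [-0.0, -0.2, -0.3]
grip_width: 0.683
grip_force: 40.0
```

play_rows --increments '[[[0, 0, 0.05, 0, 0, 0, -1], [0, 0, 0.09, 0, 0, 0, -1], [0, 0, 0.09, 0, 0, 0, -1]]]'

```text
time: 22.6
position: [0.5077, -0.1877, 0.1734]
tool_rot: [-3.131, 0.259, 0.005]
ft_force: [-4.5, 0.2, -0.7]
grip_width: 0.689
grip_force: 40.0
```

play_rows --increments '[[[0, 0, 0.03, 0, 0, 0, -1], [0, 0, 0.05, 0, 0, 0, -1], [0, 0, 0.05, 0, 0, 0, -1]]]'

```text
time: 22.9
position: [0.5071, -0.1877, 0.1693]
tool_rot: [3.131, -0.26, -0.008]
ft_force: [-10.0, 1.9, 6.3]
grip_width: 0.687
grip_force: 40.0
```

play_rows --increments '[[[-0.03, 0, 0.02, 0, 0, 0, -1], [-0.03, 0, 0.04, 0, 0, 0, -1], [-0.03, 0, 0.04, 0, 0, 0, -1]]]'

```text
time: 23.2
position: [0.5065, -0.1876, 0.1679]
tool_rot: [3.129, -0.261, 0.002]
ft_force: [-7.1, 1.2, 14.7]
grip_width: 0.686
grip_force: 40.0
```

play_rows --increments '[[[0, 0, 0.03, 0, 0, 0, -1], [0, 0, 0.03, 0, 0, 0, -1]]]'

```text
time: 23.4
position: [0.5065, -0.1876, 0.1668]
tool_rot: [3.129, -0.262, 0.001]
ft_force: [-13.6, 3.1, 27.4]
grip_width: 0.687
grip_force: 40.1
```

play_rows --increments '[[[0, 0, -0.03, 0, 0, 0, 0.8], [0, 0, -0.03, 0, 0, 0, 0.8], [0, 0, -0.03, 0, 0, 0, 0.8], [0, 0, -0.2, 0, 0, 0, 0.8], [0, 0, -0.45, 0, 0, 0, -1], [0, 0, -0.45, 0, 0, 0, -1], [0, 0, -0.45, 0, 0, 0, -1], [0, 0, -0.45, 0, 0, 0, -1]]]' --squeeze 20

```text
time: 24.2
position: [0.5056, -0.187, 0.2061]
tool_rot: [-3.13, 0.258, 0.002]
ft_force: [-0.6, -0.7, -0.4]
grip_width: 0.623
grip_force: 0.0
```

play_rows --increments '[[[0, 0, 0, 0, 0, 0, -1], [0, 0, 0, 0, 0, 0, -1], [0, 0, 0, 0, 0, 0, -1], [0, 0, 0, 0, 0, 0, -1], [0, 0, 0, 0, 0, 0, -1], [0, 0, 0, 0, 0, 0, -1], [0, 0, 0.1, 0, 0, 0, -1], [0, 0, 0.1, 0, 0, 0, -1]]]'

```text
time: 25.0
position: [0.5052, -0.1869, 0.1956]
tool_rot: [-3.13, 0.258, 0.004]
ft_force: [-0.4, -0.2, -0.4]
grip_width: 0.01
grip_force: 0.0
```

Wedge head expected at 0.112, so contact at TCP ≈0.182.

play_rows --increments '[[[0, 0, 0.08, 0, 0, 0, -1], [0, 0, 0.13, 0, 0, 0, -1], [0, 0, 0.15, 0, 0, 0, -1], [0, 0, 0.15, 0, 0, 0, -1]]]'

```text
time: 25.4
position: [0.5058, -0.187, 0.1827]
tool_rot: [3.131, -0.258, -0.002]
ft_force: [-3.4, 0.8, 5.8]
grip_width: -0.001
grip_force: 2.9
```

play_rows --increments '[[[0, 0, 0.02, 0, 0, 0, -1], [0, 0, 0.03, 0, 0, 0, -1], [0, 0, 0.03, 0, 0, 0, -1]]]'

```text
time: 25.7
position: [0.5059, -0.1869, 0.1825]
tool_rot: [3.13, -0.258, -0.002]
ft_force: [-9.2, 3.1, 22.9]
grip_width: 0.001
grip_force: 11.3
```

play_rows --increments '[[[0, 0, 0.01, 0, 0, 0, -1], [0, 0, 0.02, 0, 0, 0, -1], [0, 0, 0.02, 0, 0, 0, -1]]]'

```text
time: 26.0
position: [0.5061, -0.1869, 0.1822]
tool_rot: [3.129, -0.258, -0.002]
ft_force: [-14.4, 4.5, 32.9]
grip_width: 0.005
grip_force: 16.3
```

play_rows --increments '[[[0, 0, 0.01, 0, 0, 0, -1], [0, 0, 0.01, 0, 0, 0, -1], [0, 0, 0.01, 0, 0, 0, -1]]]'

```text
time: 26.3
position: [0.5061, -0.1869, 0.182]
tool_rot: [3.128, -0.258, -0.002]
ft_force: [-15.4, 5.5, 37.0]
grip_width: 0.008
grip_force: 18.7
```

play_rows --increments '[[[0, 0, -0.1, 0, 0, 0, -1], [0, 0, -0.4, 0, 0, 0, -1], [0, 0, -0.9, 0, 0, 0, -1], [0, 0, -0.9, 0, 0, 0, -1], [0, 0, -0.9, 0, 0, 0, -1]]]'

```text
time: 26.8
position: [0.5067, -0.1873, 0.2673]
tool_rot: [3.13, -0.258, 0.004]
ft_force: [-1.0, -0.2, -0.9]
grip_width: 0.007
grip_force: 0.0
```

```bash
python3 - <<'E'
from h import *
im,C,s=snap("wrist","w7");sc,_,_=snap("scene","s7");sd,_,_=snap("side","d7")
print(s['time'],s['position'],s['ft_force'])
a=cv2.resize(im[:240],(768,360),interpolation=cv2.INTER_CUBIC)
b=np.hstack([cv2.resize(x,(320,240),interpolation=cv2.INTER_CUBIC) for x in (sc[130:250,120:280],sd[90:210,170:330])]+[np.zeros((240,128,3),np.uint8)])
cv2.imwrite("pics/w7b.png",np.vstack([a,b]))
E
```

```text
26.8 [ 0.5067 -0.1873  0.2673] [-0.9611 -0.2269 -0.9007]
```

View pics/w7b.png

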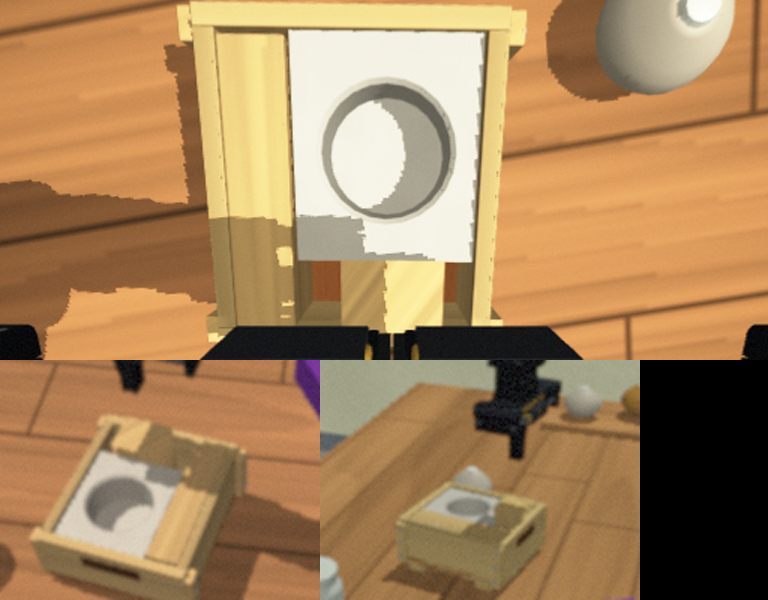

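The wedge (340–445, 262–325) stands upright in the near gap. The mould is flush with the far wall and the bar is level with the rim. Handing in.

```bash
python3 -c "
from bench import ctrl
print(ctrl.close_job())"
```

```text
the job is handed in; nothing more can be done
None
```

The job is handed in at about 27 s: the mould is against the far end wall, the bar is home on the crate floor, the wedge is jammed in the near gap after a 37 N press, and the gripper is clear; no verdict came back.

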